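# Tip the wide compound bar out of its holder and lay it in the tray

### The arm

A 6-joint arm with a two-finger parallel gripper is mounted at the origin on the work surface. World frame = base frame: x ahead of the robot, y to its left, z up, the work surface at z = 0. Lengths are in mm, angles in rad, forces in N, time in s.
With the tool pointing down it reaches from about 275 to 825 mm from the base axis. Payload 5.2 kg.
Tool frame: the origin (TCP) lies at the very end of the fingers, on their centre line; the grasp point (between the pads) lies 19 mm behind it; z points along the fingers, y is the direction in which the jaws open and shut (so a half turn about z gives the same grasp; the last joint's range is limited). The gripper opens to 93 mm and grips with 3 to 60 N. Pads are 15 mm wide; open, the fingers measure 128 mm over their backs; the gripper's body (75 mm by 188 mm) begins 65 mm behind the grasp point.
Start: joints at [-1.426, 0.259, 1.535, -0, 1.348, -0.203], TCP at [187.478, -517.066, 218.653] pointing down, gripper open.
Joint ranges: [-3.14, 3.14], [-0.91, 2.08], [0.19, 2.58], [-1.22, 4.36], [0.22, 2.71], [-3.12, 3.12]. Speed limits (rad/s): [2.57, 2.57, 3.14, 3.14, 3.14, 3.14].

### API

Orientations are given as [roll, pitch, yaw] about the fixed x, y, z axes, in that order (R = Rz(yaw) Ry(pitch) Rx(roll)).
In Python, from bench import robot gives the robot as it stands. The module is installed in compiled form; this text tells all that it offers. Calls block until the motion is done:
- robot.move_ptp(position, orientation): joint-space move of the TCP to a pose.
- robot.move_linear(position, ori=None, speed=150, f_stop=None): straight line of the TCP; ori=None keeps the orientation; speed is the mean speed in mm/s. With f_stop (N) it stops when the force on the tool has changed by that much, and returns True; else False.
- robot.move_j(angles): joint-space move.
- robot.move_gripper(opening): opening from 0.0 (shut) to 1.0 (fully open); the grip force is fixed at half the most; returns when the fingers have stopped.
- robot.sleep(seconds).
- robot.inverse_kinematics(position, orientation): joint angles nearest the present ones, or None.
- robot.get_image(name): name is "side" or "top" or "wrist"; returns a dict with "img" (384x512x3 uint8, blue, green, red), "fovy" (degrees; the focal length in pixels is half the picture's height over the tangent of half this angle, whatever the lens; pixels are square), "cx", "cy" (the principal point, pixels), "k1" (the pictures are not rectified: a ray, as slopes to the right and down, at radius r is drawn at 1 + k1 r^2 times it, then the intrinsics apply), "eye" and "orientation" of the camera in the world. Camera axes: x right, y down, z forward; pixel columns grow to the right and rows downward; lengths in mm; the calibration is good to about 2 mm. A picture is of the moment at which its call begins. There is no depth.
A pose or a line that the arm cannot do raises robot.MotionError and nothing moves.
- robot.hand_in(): hands the job in, once; it reports no verdict.
Readings, each from a call of its own:
- robot.current_t(): time.
- robot.current_qpos(): joint angles.
- robot.current_joint_vel(): joint speeds.
- robot.current_joint_efforts(): joint torques, N m.
- robot.current_tcp_pos(): TCP position.
- robot.current_eef_rot(): TCP orientation.
- robot.current_contact_force(): force on the tool from outside, world axes, zero at the start.
- robot.current_ft_torque(): the same for the moment, N m.
- robot.current_gripper_width(): opening from 0.0 (shut) to 1.0 (fully open).
Only numpy, scipy, OpenCV 4.12 (cv2) and the standard library are available. Lean on these libraries where they do the work, as an engineer would, in place of code of your own. Each camera call takes 0.05 s, during which the arm holds its last target.

### The job

Two bars of polishing compound lie flush in grey tipping holders. Take the wide bar: press down its end at the cut-down end wall (the end away from the robot) until the other end tips up and stays up, then grip it by that raised end, lift it out and set it down gently, flat, in the empty steel tray. Do not drop it in, and leave the narrow bar in its holder.

Things in the scene. Friction and masses are not known exactly. Their poses are not given: they have to be found in the camera images.
- wide_bar: Brown compound bar, 120 (x) by 46 (y) by 22 mm (z), about 0.2 kg, origin at the centre of its underside, +x to its pressing end. Starts level, top flush at 58 mm. A light press (1 N) on top 45 to 50 mm from its middle tips it about the ridge; once that end is 15 mm down it stays tipped at 25 degrees by itself, its -x end some 24 mm above the cheeks, to be gripped across its 46 mm width.
- wide_holder: Fixed grey holder, 143 (x) by 90 (y) by 58 mm high. Origin: underside, below the seated bar's middle; +x along the bar to the pressing end, away from the robot. Pocket 49 mm wide, cheeks 58 mm high, level with the bar's top. Its floor is level, 36 mm up, to a ridge at x = 2 mm, then slopes down 25 degrees towards +x. End wall full height at -x; at +x cut down to 38 mm, inner face at x = 66 mm.
- narrow_bar: The other bar, of the same brown compound and the same length, 120 mm (x) by 26 mm (y) by 22 mm (z), origin at the centre of its underside. It lies flush in a holder of the same outline as the wide bar's, but with a narrower pocket. It stays there.
- tray: Empty shallow steel tray, fixed to the bench, 210 mm (x) by 180 mm (y) outside, 24 mm high, walls and floor 4 mm thick. Origin at the centre of its underside, z up; inner floor 4 mm above the origin.
There are look-alikes about, which are no part of the job. What is shaped like the wide_bar but blue, green or pink is not meant.

How it is judged (in metres and radians):
On the way, in this order (a step that is already met when the one before it is completed fails the run):
1. the wide bar is tipped up by more than 12 degrees while still in its holder (angle between wide_bar's own z axis and vertical above 0.21 rad and horizontal distance between wide_bar and wide_holder below 0.02 m and z of wide_bar in the frame of wide_holder below 0.052 m), for 0.2 s.
2. the bar is lowered into the tray while still held: the middle of its underside is over the tray and less than 70 mm above the tray's underside, and the fingers touch it (contact force between the fingers and wide_bar above 0.3 N and x of wide_bar in the frame of tray between -0.1 and 0.1 m and y of wide_bar in the frame of tray between -0.085 and 0.085 m and z of wide_bar in the frame of tray below 0.07 m), for 0.1 s.
At the end, for the whole second after the job is handed in: The wide bar lies at rest and released on the tray's floor, inside its walls, same face up and flat within 8 degrees (the middle of its underside less than 12 mm above the tray's underside); the narrow bar lies in its holder, within 15 mm of where it was and level within 8 degrees (x of wide_bar in the frame of tray between -0.1 and 0.1 m and y of wide_bar in the frame of tray between -0.085 and 0.085 m and z of wide_bar in the frame of tray below 0.012 m and angle between each of wide_bar, narrow_bar's own z axis and vertical below 0.15 rad and linear speed of wide_bar below 0.02 m/s and distance of narrow_bar from where it was at the start of the episode below 0.015 m); the robot touches nothing.
It fails at once if the narrow bar is taken out of its place (moved over 30 mm) (distance of narrow_bar from where it was at the start of the episode above 0.03 m).
It also fails if it takes over 50 s, if anything falls off the work surface, if the arm or the gripper's body presses on something with over 40 N, if the wrist force passes 120 N, or if a joint passes its speed limit or range.

## Working session

There is one attempt and no reset: what is moved stays moved. The work goes in short steps, each a Python script; the robot and the scene stay as the last script left them, time stands still between calls to the robot, and variables do not carry over. Pictures are saved under pics/ and viewed, and the job is handed in when it is done.

```bash
mkdir -p pics; python3 - <<'E'
from bench import robot
import cv2
for n in ["top","side","wrist"]:
    d=robot.get_image(n); cv2.imwrite(f"pics/{n}0.png",d["img"])
    print(n,{k:v for k,v in d.items() if k!="img"})
print(robot.current_t(),robot.current_eef_rot())
E
```

```text
top {'fovy': 57.20701463970233, 'cx': 254.27249180862998, 'cy': 194.65525467239178, 'k1': 0.03599049482078722, 'eye': array([ 423.68237006, -203.66918712, 1045.7763065 ]), 'orientation': array([-3.08663417,  0.01396382, -1.56443948])}
side {'fovy': 44.57980583908458, 'cx': 248.579891922304, 'cy': 186.6899257038239, 'k1': -0.08372177031413748, 'eye': array([-50.92991034, 981.16156347, 994.92066909]), 'orientation': array([-2.19888855, -0.01947327, -2.67061169])}
wrist {'fovy': 68.0971894294159, 'cx': 254.3412314707424, 'cy': 190.12388155730477, 'k1': -0.030515388257529363, 'eye': array([ 250.7656873 , -493.79145794,  384.82072531]), 'orientation': array([ 2.89180036e+00,  1.93171995e-03, -1.22367366e+00])}
0.15 [-3.14021240e+00 -2.47969760e-04  3.47821646e-01]
```

View pics/top0.png

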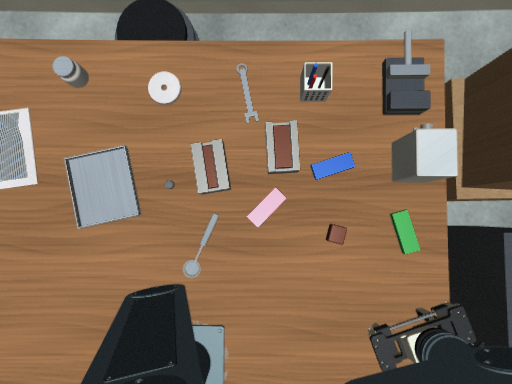

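View pics/side0.png

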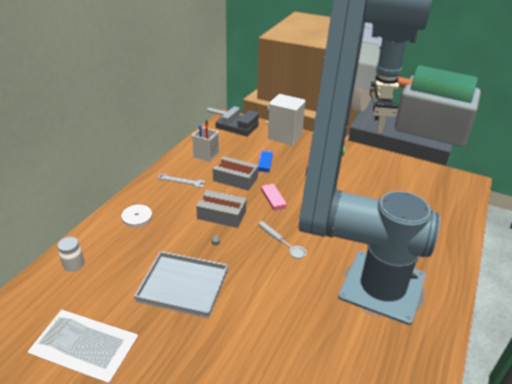

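View pics/wrist0.png

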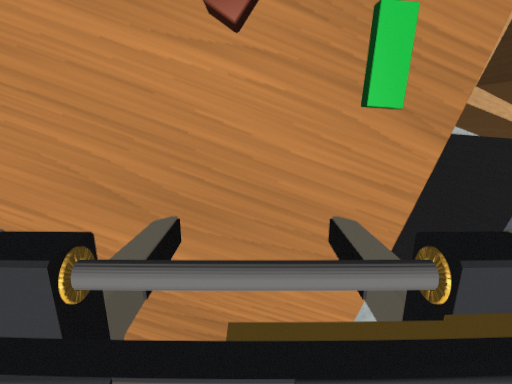

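The top view shows the wide bar's holder at about (283,147), the narrow one at (210,166) and the tray at (102,187). I'll zoom in on the corners.

```bash
cat > h.py <<'E'
import numpy as np, cv2
from scipy.spatial.transform import Rotation as R
def K(d):
    f=d["img"].shape[0]/2/np.tan(np.radians(d["fovy"])/2); return f
def ray(d,uv):
    f=K(d); p=(np.array(uv,float)-[d["cx"],d["cy"]])/f
    q=p.copy()
    for _ in range(30): q=p/(1+d["k1"]*(q@q))
    return R.from_euler("xyz",d["orientation"]).as_matrix()@np.array([q[0],q[1],1])
def onz(d,uv,z):
    r=ray(d,uv); e=np.array(d["eye"]); return (e+r*(z-e[2])/r[2])[:2]
def proj(d,P):
    c=R.from_euler("xyz",d["orientation"]).as_matrix().T@(np.array(P,float)-d["eye"])
    q=c[:2]/c[2]; q=q*(1+d["k1"]*(q@q)); return q*K(d)+[d["cx"],d["cy"]]
def crop(img,x0,y0,w,h,s,name):
    cv2.imwrite(name,cv2.resize(img[y0:y0+h,x0:x0+w],None,fx=s,fy=s,interpolation=cv2.INTER_CUBIC))
E
python3 - <<'E'
from h import *
a=cv2.imread("pics/top0.png")
crop(a,180,110,130,95,6,"pics/c1.png"); crop(a,55,135,100,100,6,"pics/c2.png")
E
```

```text
(no output)
```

View pics/c1.png

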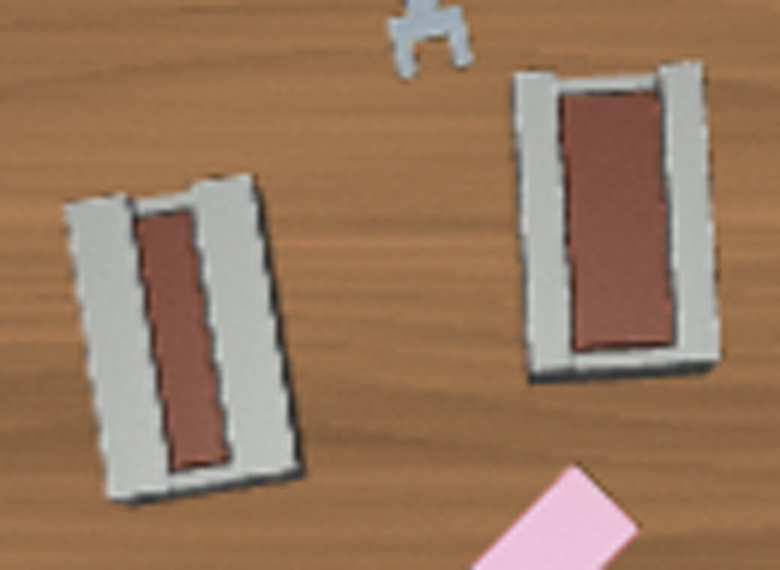

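View pics/c2.png

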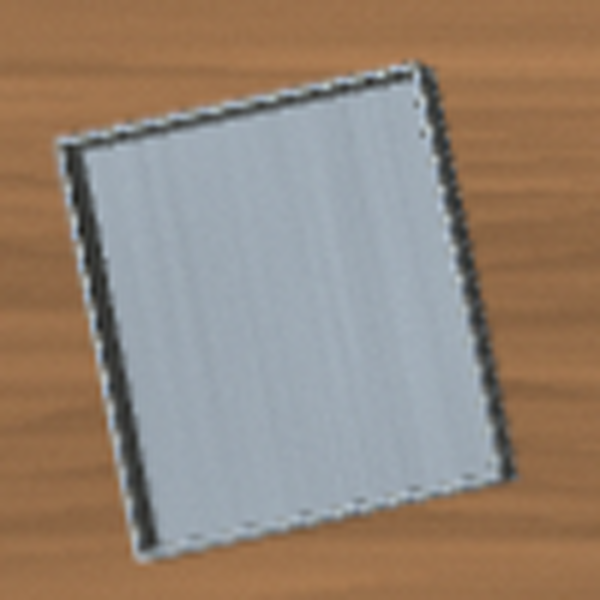

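```bash
python3 - <<'E'
from h import *
from bench import robot
d=robot.get_image("top")
def rep(name,cs,off,z):
    # cv2.resize maps dst->src: (u+.5)/6-.5
    P=np.array([onz(d,((c[0]+.5)/6-.5+off[0],(c[1]+.5)/6-.5+off[1]),z) for c in cs])
    print(name,P.round(1).tolist()); c=P.mean(0)
    ax=(P[0]+P[1]-P[2]-P[3])/2; ay=(P[0]+P[3]-P[1]-P[2])/2
    print(' c',c.round(1),'L',np.linalg.norm(ax).round(1),'W',np.linalg.norm(ay).round(1),'yaw',np.degrees(np.arctan2(ax[1],ax[0])).round(2), np.degrees(np.arctan2(-ay[0],ay[1])).round(2))
# order: far-left, far-right, near-right, near-left
rep('wbar',[(560,94),(658,92),(674,345),(573,350)],(180,110),58)
rep('whold',[(515,73),(701,62),(719,358),(530,372)],(180,110),58)
rep('nbar',[(136,216),(190,210),(229,463),(170,470)],(180,110),58)
rep('tray',[(58,142),(418,65),(513,478),(140,557)],(55,135),24)
E
```

```text
wbar [[675.2, -241.1], [676.3, -287.3], [556.3, -295.1], [553.7, -247.7]]
 c [ 615.4 -267.8] L 121.0 W 46.8 yaw 3.39 2.19
whold [[685.2, -219.8], [690.6, -307.6], [550.2, -316.1], [543.3, -227.6]]
 c [ 617.3 -267.8] L 141.4 W 88.4 yaw 3.3 4.01
nbar [[616.4, -41.2], [619.3, -66.7], [499.7, -86.5], [496.2, -58.8]]
 c [557.9 -63.3] L 121.4 W 26.8 yaw 8.87 6.9
tray [[583.0, 365.4], [622.1, 192.6], [421.1, 141.7], [382.3, 319.3]]
 c [502.1 254.8] L 206.6 W 179.5 yaw 13.58 12.53
```

```bash
cat >> h.py <<'E'
C=np.array([615.,-268.]); Y=np.radians(3.3)
ex=np.array([np.cos(Y),np.sin(Y)]); ey=np.array([-np.sin(Y),np.cos(Y)])
def hold(x,y,z): return [*(C+x*ex+y*ey),z]
def down(yaw,p=0): 
    return [np.pi,0,yaw] if p==0 else R.from_matrix((R.from_euler("z",yaw)*R.from_euler("y",p)*R.from_euler("x",np.pi)).as_matrix()).as_euler("xyz").tolist()
E
python3 - <<'E'
from h import *
from bench import robot
T=np.radians(25)
for p,o in [(hold(47,0,120),down(Y)),(hold(47,0,40),down(Y)),(hold(-50,0,60),down(Y,T)),(hold(-50,0,220),down(Y,T)),([450,243,30],down(.225)),([450,243,200],down(.225))]:
    print(np.round(p,1),np.round(o,3),robot.inverse_kinematics(p,o))
robot.move_gripper(0.0)
robot.move_ptp(hold(47,0,110),down(Y))
d=robot.get_image("wrist"); cv2.imwrite("pics/w1.png",d["img"])
print(robot.current_t(),robot.current_tcp_pos(),robot.current_contact_force())
for n in ["top"]:
    d=robot.get_image(n); cv2.imwrite(f"pics/{n}1.png",d["img"]); crop(d["img"],180,90,130,95,6,"pics/c3.png")
E
```

```text
[ 661.9 -265.3  120. ] [3.142 0.    0.058] [-5.37199211e-01  6.17772793e-01  1.22011016e+00 -4.44089210e-16
  1.30370970e+00  9.76001250e-01]
[ 661.9 -265.3   40. ] [3.142 0.    0.058] [-5.37199211e-01  6.88272726e-01  1.29964613e+00 -4.44089210e-16
  1.15367380e+00  9.76001250e-01]
[ 565.1 -270.9   60. ] [3.142 0.436 0.058] [-0.49414448  0.79073523  1.13660849 -0.22342668  1.59173138  1.05720154]
[ 565.1 -270.9  220. ] [3.142 0.436 0.058] [-0.49414448  0.68054317  0.947731   -0.23493917  1.88309734  0.98854721]
[450 243  30] [3.142 0.    0.225] [ 2.76749290e-01  4.00690502e-01  1.85798522e+00 -4.44089210e-16
  8.82916930e-01  1.62254562e+00]
[450 243 200] [3.142 0.    0.225] [ 2.76749290e-01  2.03139846e-01  1.65454107e+00 -4.44089210e-16
  1.28391174e+00  1.62254562e+00]
3.675 [ 661.44696591 -266.69849739  110.50754086] [1.01277067 0.17136549 0.03469026]
```

View pics/w1.png

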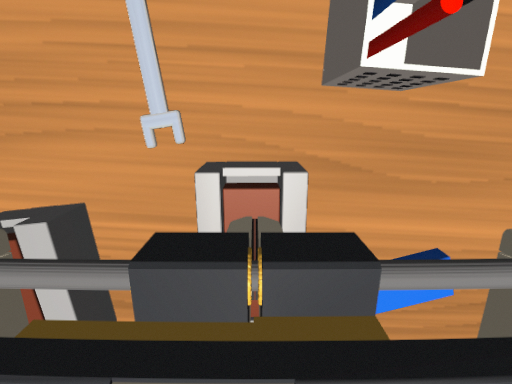

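View pics/c3.png

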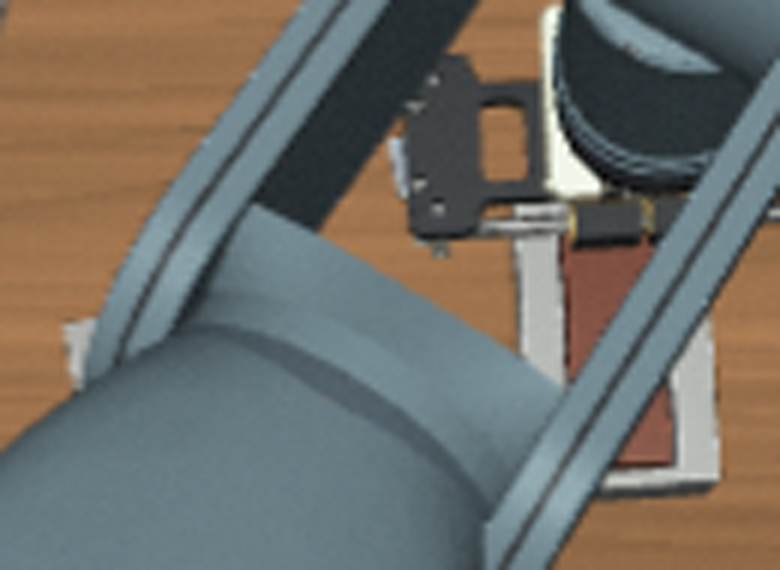

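The wrist view shows the wide bar's far end at row about 184, columns 222–281, with the closed fingers centred on it. I'll check my pose against this view, then press.

```bash
python3 - <<'E'
from h import *
from bench import robot
d=robot.get_image("wrist")
crop(d["img"],190,150,130,95,6,"pics/c4.png")
for q in [(60,23,58),(60,-23,58),(66,24.5,38),(66,-24.5,38),(45,24.5,58)]:print(q,proj(d,hold(*q)).round(1), ((proj(d,hold(*q))-[190,150])*6).round(0))
E
```

```text
(60, 23, 58) [223.6 187.5] [202. 225.]
(60, -23, 58) [281.5 187.4] [549. 224.]
(66, 24.5, 38) [224.1 175.2] [205. 151.]
(66, -24.5, 38) [281.2 175. ] [547. 150.]
(45, 24.5, 58) [222.3 205.5] [194. 333.]
```

View pics/c4.png

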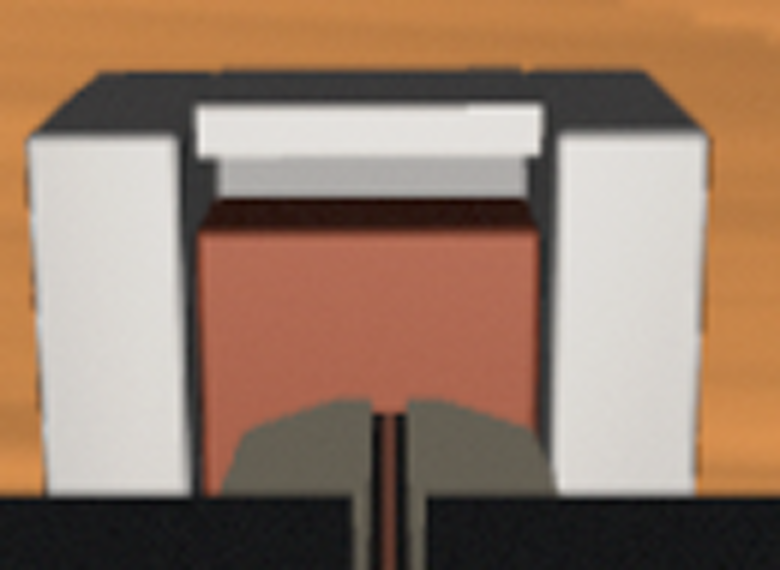

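```bash
python3 - <<'E'
from h import *
from bench import robot
robot.move_linear(hold(46.5,0.8,66),down(Y),speed=100)
print(robot.current_tcp_pos(),robot.current_contact_force())
s=robot.move_linear(hold(46.5,0.8,41.5),down(Y),speed=25,f_stop=12)
print(s,robot.current_tcp_pos(),robot.current_contact_force())
robot.sleep(0.3)
robot.move_linear(hold(46.5,0.8,110),down(Y),speed=120)
d=robot.get_image("wrist"); cv2.imwrite("pics/w2.png",d["img"])
robot.move_gripper(1.0)
robot.move_ptp(hold(-10,0,200),down(Y,np.radians(25)))
d=robot.get_image("wrist"); cv2.imwrite("pics/w3.png",d["img"])
print(robot.current_t(),robot.current_tcp_pos())
d=robot.get_image("side"); crop(d["img"],180,120,110,120,5,"pics/s3.png")
E
```

```text
[ 661.42419492 -264.63477342   65.93153226] [-0.65455911 -0.60054521 -0.33717051]
False [ 662.26668962 -264.80409089   43.44146115] [0.15979796 1.32355909 8.60357597]
8.75 [ 604.85701246 -268.49528412  198.75426036]
```

View pics/w3.png

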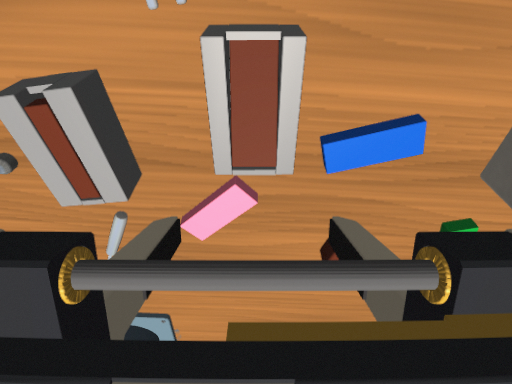

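View pics/s3.png

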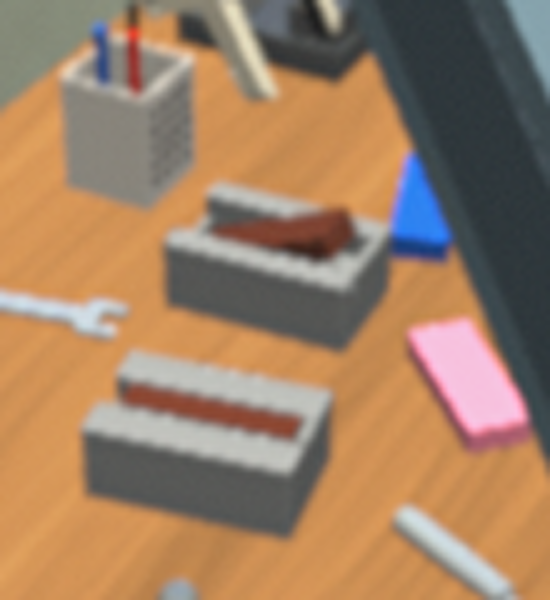

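The side view shows the wide bar tipped, with its near end raised, and the narrow bar still level. I'll check the raised end against the tipped-bar model.

```bash
python3 - <<'E'
from h import *
from bench import robot
d=robot.get_image("wrist")
crop(d["img"],190,15,130,170,4,"pics/c5.png")
c,s=np.cos(np.radians(25)),np.sin(np.radians(25))
def b(x,y,z): return hold(2+(x-2)*c+z*s,y+0.8,36-(x-2)*s+z*c)
for q in [(-60,23,22),(-60,-23,22),(-60,23,0),(-60,-23,0)]:print(q,np.round(b(*q),1),((proj(d,b(*q))-[190,15])*4).round(0))
for q in [(-60,23,58),(66,24.5,38),(66,-24.5,38)]:print(q,((proj(d,hold(*q))-[190,15])*4).round(0))
E
```

```text
(-60, 23, 22) [ 568.8 -246.8   82.1] [165. 608.]
(-60, -23, 22) [ 571.5 -292.7   82.1] [345. 608.]
(-60, 23, 0) [ 559.5 -247.4   62.2] [172. 594.]
(-60, -23, 0) [ 562.2 -293.3   62.2] [339. 594.]
(-60, 23, 58) [176. 603.]
(66, 24.5, 38) [150.  91.]
(66, -24.5, 38) [367.  91.]
```

View pics/c5.png

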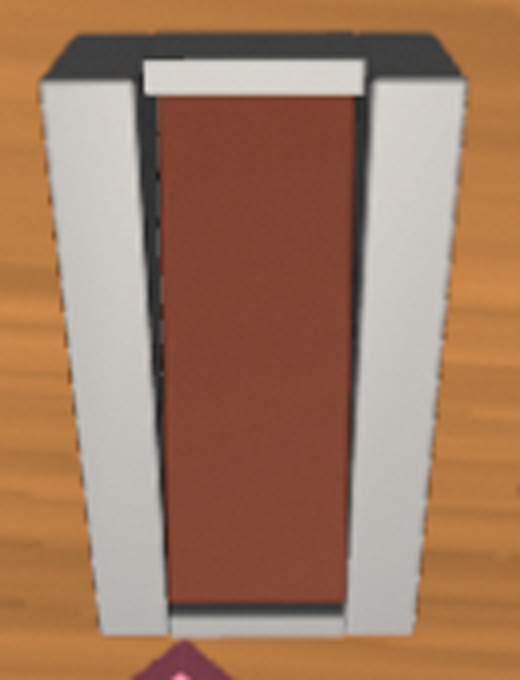

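```bash
cat >> h.py <<'E'
c_,s_=np.cos(np.radians(25)),np.sin(np.radians(25))
def b(x,y,z): return hold(2+(x-2)*c_+z*s_,y+0.8,36-(x-2)*s_+z*c_)
E
python3 - <<'E'
from h import *
from bench import robot
o=down(Y,np.radians(25))
robot.move_linear(b(-51,0,70),o,speed=150)
print(robot.current_tcp_pos(),robot.current_contact_force())
print(robot.move_linear(b(-51,0,6.8),o,speed=60,f_stop=6))
print(robot.current_tcp_pos(),b(-51,0,6.8),robot.current_contact_force())
robot.move_gripper(0.0)
print(robot.current_gripper_width()*93,robot.current_contact_force(),robot.current_t())
d=robot.get_image("wrist"); cv2.imwrite("pics/w4.png",d["img"])
d=robot.get_image("side"); crop(d["img"],180,120,110,120,5,"pics/s4.png")
E
```

```text
[ 598.73491871 -268.4624632   122.57133738] [0.74096169 0.57251654 1.34091307]
False
[ 572.28222383 -269.84575024   65.00280184] [np.float64(571.8650082835064), np.float64(-269.6858192234971), np.float64(64.56166082410628)] [-0.23423533 -0.65619931 -0.86856762]
45.486057513358354 [-0.56161319  0.75264802 -0.24129895] 11.525
```

View pics/w4.png

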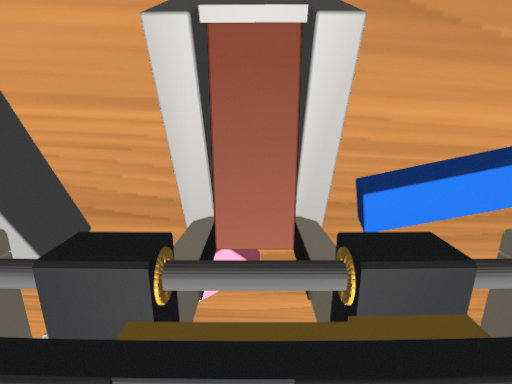

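View pics/s4.png

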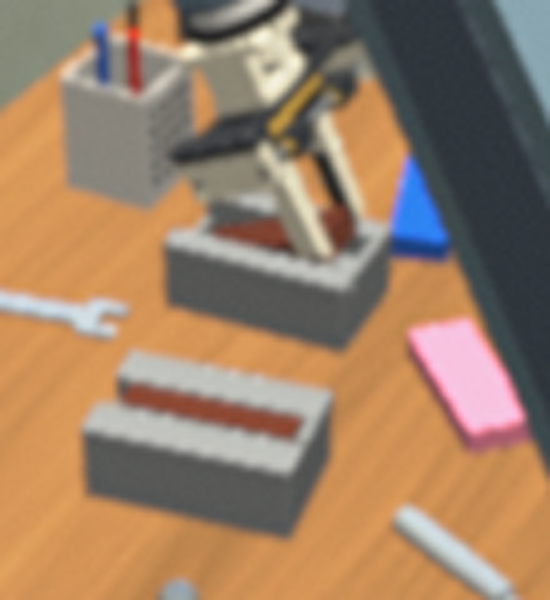

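The width reads 45.5 mm, so the bar is gripped near its raised end. Next I'll lift it slowly and look.

```bash
python3 - <<'E'
from h import *
from bench import robot
o=down(Y,np.radians(25))
p=np.array(b(-51,0,6.8))
robot.move_linear((p+[-8*ex[0],-8*ex[1],40]).tolist(),o,speed=40)
robot.move_linear((p+[-8*ex[0],-8*ex[1],140]).tolist(),o,speed=100)
print(robot.current_gripper_width()*93,robot.current_contact_force(),robot.current_t())
d=robot.get_image("wrist"); cv2.imwrite("pics/w5.png",d["img"])
d=robot.get_image("side"); crop(d["img"],160,80,130,150,4,"pics/s5.png")
E
```

```text
45.52217693366603 [ 0.18239542 -0.39219516 -1.94875869] 13.9417
```

View pics/w5.png

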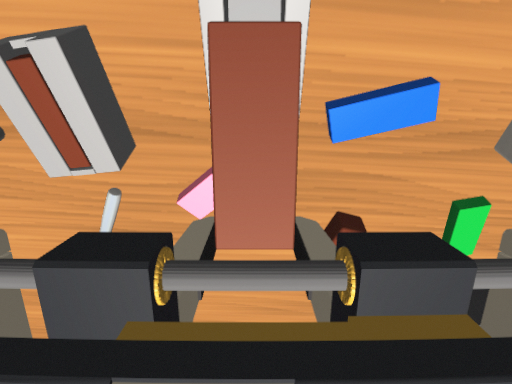

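View pics/s5.png

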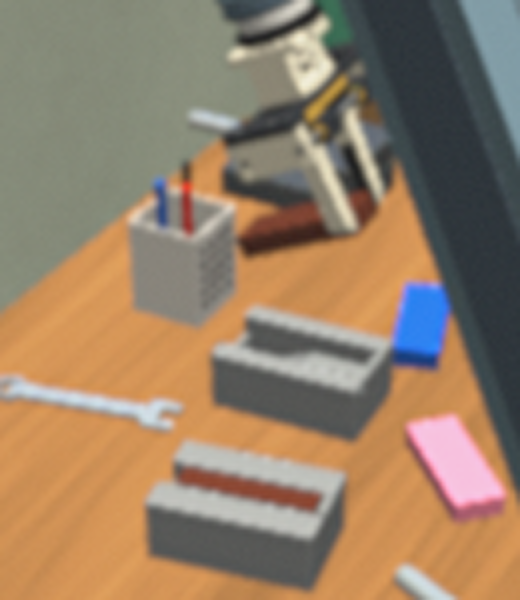

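The bar is held and hasn't moved in the grip: the wrist view matches the one from before the lift. I'll carry it over to the tray now.

```bash
python3 - <<'E'
from h import *
from bench import robot
ty=np.radians(13); t=np.array([502,255.])-51*np.array([np.cos(ty),np.sin(ty)])
robot.move_ptp([*t,170],down(ty))
robot.move_linear([*t,60],down(ty),speed=100)
robot.sleep(0.2)
print(robot.current_tcp_pos(),robot.current_gripper_width()*93,robot.current_contact_force(),robot.current_t())
d=robot.get_image("wrist"); cv2.imwrite("pics/w6.png",d["img"])
d=robot.get_image("side"); crop(d["img"],110,180,140,150,4,"pics/s6.png")
E
```

```text
[452.67106507 243.66854714  60.53673856] 45.48495171878056 [-0.33241738  0.46784926 -1.27258489] 17.4
```

View pics/w6.png

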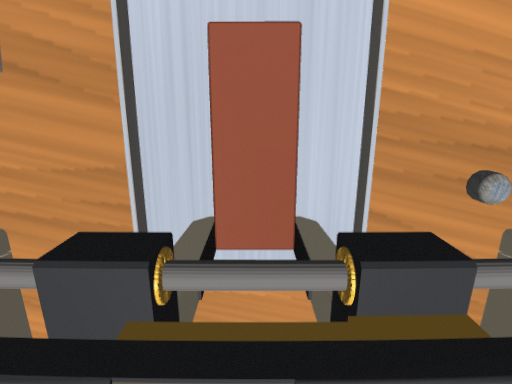

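View pics/s6.png

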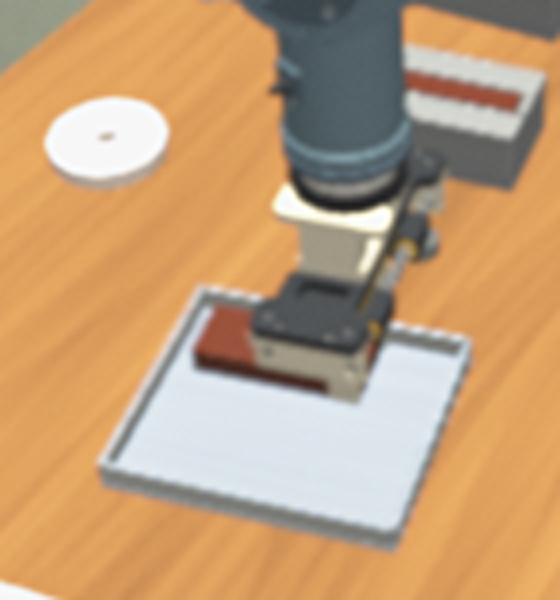

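In the wrist view the bar (columns 209–300) is centred between the tray walls and parallel to them. I'll lower it until it touches.

```bash
python3 - <<'E'
from h import *
from bench import robot
ty=np.radians(13); t=np.array([502,255.])-51*np.array([np.cos(ty),np.sin(ty)])
robot.move_linear([*t,20],down(ty),speed=50)
robot.sleep(0.2)
print(robot.current_tcp_pos(),robot.current_contact_force())
print(robot.move_linear([*t,8],down(ty),speed=10,f_stop=4))
robot.sleep(0.2)
print(robot.current_tcp_pos(),robot.current_gripper_width()*93,robot.current_contact_force(),robot.current_t())
d=robot.get_image("side"); crop(d["img"],110,180,140,150,4,"pics/s7.png")
E
```

```text
[452.54872204 243.61448888  20.36210412] [-0.29872538  0.22052056 -1.55263515]
True
[452.22408625 243.49466082  10.32502627] 45.66271318144162 [-0.22227208  0.22851796  5.47374032] 19.75
```

View pics/s7.png

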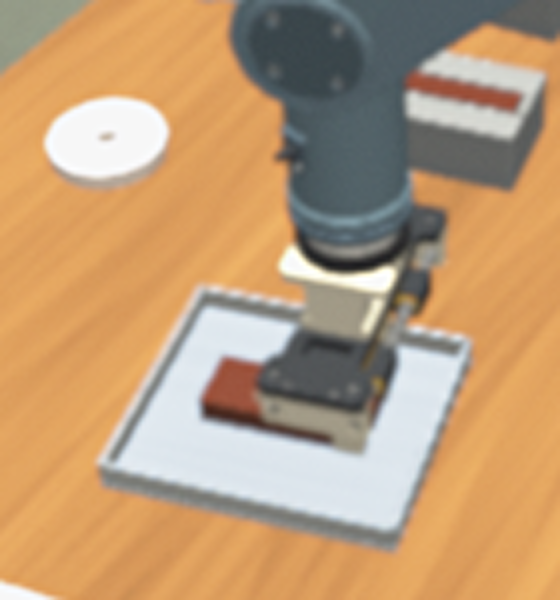

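Contact came at TCP z = 10.3 mm, which puts the bar flat on the floor. I'll release it, retreat and check.

```bash
python3 - <<'E'
from h import *
from bench import robot
ty=np.radians(13); t=np.array([502,255.])-51*np.array([np.cos(ty),np.sin(ty)])
robot.move_gripper(0.85)
robot.sleep(0.3)
robot.move_linear([*t,40],down(ty),speed=40)
robot.move_linear([*t,200],down(ty),speed=150)
d=robot.get_image("wrist"); cv2.imwrite("pics/w8.png",d["img"])
robot.move_ptp([350,-150,300],down(0))
print(robot.current_t(),robot.current_contact_force())
d=robot.get_image("side"); crop(d["img"],110,120,160,200,3,"pics/s8.png")
d=robot.get_image("top"); cv2.imwrite("pics/top8.png",d["img"])
E
```

```text
24.5583 [1.08622046 0.15873864 0.07375735]
```

View pics/w8.png

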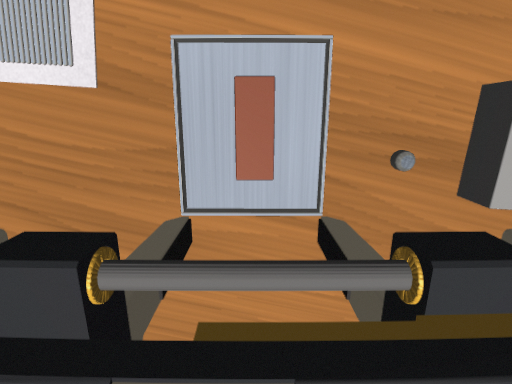

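View pics/s8.png

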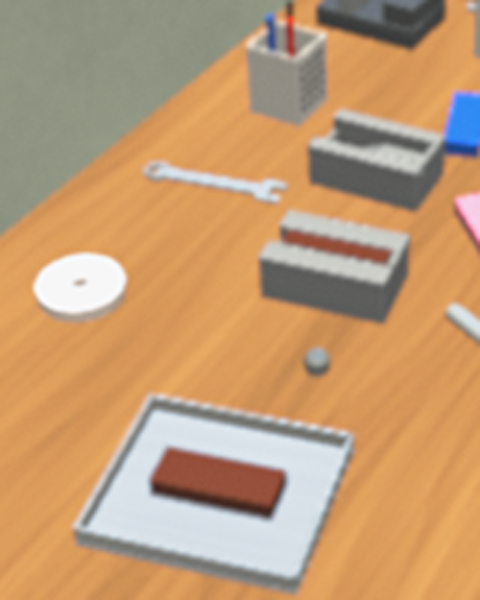

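View pics/top8.png

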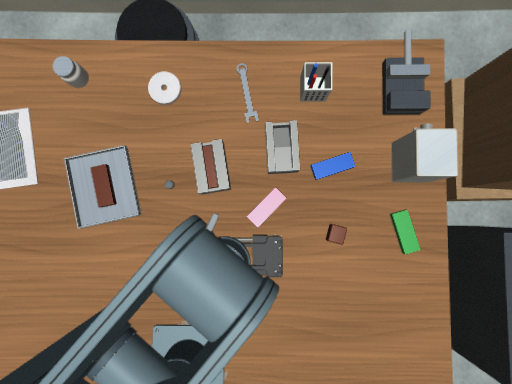

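The wide bar lies flat in the tray at (104,185) in the top view. Its holder is empty and the narrow bar hasn't moved.

```bash
python3 - <<'E'
from bench import robot
robot.hand_in(); print(robot.current_t())
E
```

```text
the job is handed in; nothing more can be done
the job is handed in; nothing more can be done
```

The wide bar is lying flat and released near the middle of the tray, and I've handed the job in; no verdict was reported. I pressed down its far end until it stayed tipped, gripped it across the raised end and lifted it out. I then lowered it into the tray until it touched the floor (about 5.5 N) and opened the gripper.

The last pictures, taken at about 24.6 s of the 50 s allowed, show:
- **Wide bar:** flat in the tray, well inside the walls, with its holder empty.
- **Narrow bar:** level in its holder, with no visible movement.
- **Arm:** clear of everything.

None of my checks failed. The positions I worked out from the top and wrist cameras agreed to within about 1.5 mm. I judged the final state from the images and did not measure the bar's tilt or the narrow bar's position.

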